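# Pack the celadon sample tray

### The job

Pack the dealer's sample tray, each piece upright in the cork insert cut for it: the low cup in the smaller round pocket, the square box in the square pocket, the flask in the larger round pocket, and the thin glaze tile on edge in the narrow slot, pushed fully home. Lower every piece gently to the floor of its pocket before letting go; do not drop any. The tall tumbler and the thick tile do not belong to the set: leave them standing where they are.

Things in the scene. Friction and masses are not known exactly. Their poses are not given: they have to be found in the camera images.
- cup: Low pale-green celadon cup without handle, open at the top. 45 mm tall, foot diameter 36 mm, widening to 58 mm diameter; the top 15 mm are straight-sided, wall 3.5 mm. Stands on the table. Origin: centre of its underside, z up. About 90 g.
- square_box: Square celadon box with its flat lid fixed on (one rigid piece), 52 x 52 mm, 45 mm tall, sides along its x and y axes. Stands on the table. Origin: centre of its underside, z up. About 140 g.
- tile: Thin celadon glaze sample tile, 10 mm thick along its x, 80 mm wide along its y, 95 mm tall along its z. On edge in a groove (13.5 mm wide, 15 mm deep, floor 11 mm above the table) of a fixed wooden stand, 46 x 100 x 26 mm: lift it straight up. Origin: centre of its lower edge. About 170 g.
- flask: Stoppered celadon flask, 122 mm tall: foot diameter 60 mm, belly 70 mm at a height of 34 mm, straight neck 28 mm in diameter from 86 to 110 mm, above it a fixed stopper 20 mm in diameter. Stands on the table. Origin: centre of its underside, z up. About 240 g.
- insert_small_round: Cork insert block, 100 x 100 x 40 mm, with the smaller round pocket in its top, for the cup: diameter 64 mm, 24 mm deep (pocket floor 16 mm above the origin). Fixed in the open wooden sample tray. Origin: centre of its underside, z up. The inserts fill the tray two by two, in any arrangement, undersides 6 mm above the table. Tray: wood, 216 x 216 mm, rim 48 mm above the table.
- insert_square: Cork insert block, 100 x 100 x 40 mm, with the square pocket in its top, for the square box: 66 x 66 mm, sides along its x and y axes, 24 mm deep (pocket floor 16 mm above the origin). Fixed in the open wooden sample tray. Origin: centre of its underside, z up. 
- insert_slot: Cork insert block, 100 x 100 x 40 mm, with a narrow slot in its top, for the thin tile: 13.5 mm wide along its x, 86 mm long along its y, 34 mm deep (slot floor 6 mm above the origin), the long edges with a 4 mm lead-in chamfer. Fixed in the open wooden sample tray. Origin: centre of its underside, z up. 
- insert_large_round: Cork insert block, 100 x 100 x 40 mm, with the larger round pocket in its top, for the flask: diameter 80 mm, 26 mm deep (pocket floor 14 mm above the origin). Fixed in the open wooden sample tray. Origin: centre of its underside, z up. 
- tumbler: Tall celadon tumbler, like the cup (58 mm in diameter) but 85 mm tall. Does not belong in the tray. Stands on the table. Origin: centre of its underside, z up.
- thick_tile: Thick celadon tile, like the thin one (80 mm wide, 95 mm tall) but 19 mm thick along its x, on edge in a wooden stand of its own, of the same outer size. Does not belong in the tray. Origin: centre of its lower edge.

How it is judged:
By the outcome, as a careful person would: the job done as asked, in the order asked, and still so for the second after the job is handed in, with the robot touching nothing.
It also fails if it takes over 128 s, if anything falls off the work surface, if the arm or the gripper's body presses on something with over 40 N, if the wrist force passes 120 N, or if a joint passes its speed limit or range.

### The arm

A 7-joint arm with a two-finger parallel gripper is mounted at the origin on the work surface. World frame = base frame: x ahead of the robot, y to its left, z up, the work surface at z = 0. Lengths are in m, angles in rad, forces in N, time in s.
With the tool pointing down it reaches from about 0.4 to 0.9 m from the base axis. Payload 5.6 kg.
Tool frame: the origin (TCP) lies midway between the tips of the shut fingers; the grasp point (between the pads) lies 19 mm behind it; z points along the fingers, y is the line along which they close (so a half turn about z gives the same grasp; the last joint's range is limited). The gripper opens to 92 mm and grips with 3 to 60 N. Pads are 20 mm wide; open, the fingers measure 128 mm over their backs; the gripper's body (75 mm by 189 mm) begins 69 mm behind the grasp point.
Start: joints at [1.125, 0.468, -0.012, 1.603, 0.006, 1.071, -0.056], TCP at [0.255, -0.598, 0.215] pointing down, gripper open.
Joint ranges: [-2.53, 2.53], [-0.31, 2.02], [-1.57, 1.55], [0.28, 2.44], [-1.29, 4.43], [0.15, 1.84], [-2.92, 2.92]. Speed limits (rad/s): [2.57, 2.57, 3.14, 3.14, 3.14, 3.14, 3.14].

### API

Orientations are given as a 3x3 rotation matrix whose columns are the frame's x, y, z axes.
In Python, from station import env, effector, solver, viewer, workorder, search_frame, tip_of gives the robot as it stands. Calls block until the motion is done:
- env.reach(position, orientation): joint-space move of the TCP to a pose.
- env.movel(position, frame=None, rate=0.15): straight line of the TCP; frame=None keeps the orientation; rate is the mean speed in m/s.
- env.goto_joints(angles): joint-space move.
- effector.release() and effector.grasp(squeeze=None): open the fingers fully, or close them until they stop; squeeze is the grip in N (None keeps the last).
- env.pause(seconds).
- solver.inverse_kinematics(position, orientation): joint angles nearest the present ones, or None.
- env.sense(): the state.
- viewer.read_camera(name): name is "side" or "top" or "wrist"; returns (picture, depth): 480x640x3 uint8, red, green, blue; 480x640 float32, m along the optical axis (not along the pixel's ray), 0 where there is no reading.
- viewer.camera_info(name): a dict with "intrinsics" (3x3 intrinsics, pixels), "eye" and "rotation" of the camera in the world; the wrist camera has in their place "T_tool_cam" (4x4, takes a point from camera to tool coordinates, whose origin is the TCP and whose axes are the flange's). Camera axes: x right, y up, looking along -z (the intrinsics and any distortion apply to the point x, -y, -z); pixel columns grow to the right and rows downward; lengths in m; the calibration is good to about 2 mm. A picture is of the moment at which its call begins: read the wrist's pose just before it. camera_info takes no time and is no camera call.
A pose or a line that the arm cannot do raises env.PlanningError and nothing moves.
- workorder.finish_job(): hands the job in; it is judged then, once.
Trained networks look in the newest picture that a camera, given by its name, has taken for a name from the list of things; names that differ only in an ending like _2 or _b are one class to them, and where a whole thing is asked for, a point or a joint stands for the part that bears it (a point fixed in the world has none). Each returns a list of dicts, best first, with "score" (0 to 1); they miss things now and then, are a little off and sometimes report something else, mostly with a low value. They report only what shows in the picture. A call takes as long as a camera call.
- search_frame(camera, name): "at" ([x, y, z] in m, in world coordinates, good to about 4 mm: the middle of the surface that is visible of it).
- tip_of(camera, name): "at" ([x, y, z] in m, in world coordinates, good to about 4 mm: a listed point, or the origin of a listed thing).
The state is a dict: "t": time; "joint_positions": joint angles; "joint_velocities": joint speeds; "tau": joint torques, N m; "ee_pos": TCP position; "tcp_rot": TCP orientation; "wrist_force": force on the tool from outside, world axes, zero at the start; "moment": the same for the moment, N m; "gripper_width": finger opening in m; "grasp_force": force on a finger pad.
Only numpy, scipy, OpenCV 4.12 (cv2) and the standard library are available. Lean on these libraries where they do the work, as an engineer would, in place of code of your own. Each camera call takes 0.05 s, during which the arm holds its last target. There are 200 camera calls.

## Working session

There is one attempt and no reset: what is moved stays moved. The work goes in short steps, each a Python script; the robot and the scene stay as the last script left them, time stands still between calls to the robot, and variables do not carry over. Pictures are saved under pics/ and viewed, at most 14 in all, crops included, and the job is handed in when it is done.

```bash
mkdir -p pics; ls
cat > h.py <<'E'
import numpy as np, cv2
from station import env, effector, solver, viewer, workorder, search_frame, tip_of
E
python3 - <<'E'
from h import *
np.set_printoptions(precision=4,suppress=True)
for c in ("top","side"):
    p,d=viewer.read_camera(c); cv2.imwrite(f"pics/{c}0.png",p[:,:,::-1]); np.save(f"{c}0.npy",d)
    i=viewer.camera_info(c); print(c,i)
    for n in "cup square_box tile flask insert_small_round insert_square insert_slot insert_large_round tumbler thick_tile".split():
        print(n,[(np.round(r["at"],3).tolist(),round(r["score"],2)) for r in search_frame(c,n)[:3]],[(np.round(r["at"],3).tolist(),round(r["score"],2)) for r in tip_of(c,n)[:2]])
print(viewer.camera_info("wrist")); print(env.sense())
E
```

```text
pics
top {'intrinsics': array([[528.744 ,   0.    , 322.9915],
       [  0.    , 528.744 , 244.729 ],
       [  0.    ,   0.    ,   1.    ]]), 'eye': array([ 0.3547, -0.0036,  1.2098]), 'rotation': array([[ 0.025 ,  0.9933, -0.1127],
       [-0.9996,  0.0263,  0.0095],
       [ 0.0124,  0.1124,  0.9936]])}
cup [([0.377, 0.304, 0.02], 0.85)] [([0.377, 0.297, 0.002], 0.66)]
square_box [([0.633, -0.262, 0.043], 0.63)] [([0.633, -0.269, -0.002], 0.72)]
tile [([0.505, -0.343, 0.088], 0.96)] [([0.506, -0.349, 0.012], 0.8)]
flask [([0.506, -0.347, 0.085], 0.69), ([0.361, -0.292, 0.106], 0.66), ([0.481, 0.358, 0.06], 0.57)] [([0.489, 0.372, 0.002], 0.97)]
insert_small_round [([0.628, 0.054, 0.042], 0.86), ([0.593, -0.041, 0.048], 0.43)] []
insert_square [([0.593, -0.039, 0.044], 0.73)] [([0.592, -0.042, 0.005], 0.95)]
insert_slot [([0.534, 0.093, 0.05], 0.82)] [([0.533, 0.093, 0.008], 0.73)]
insert_large_round [([0.499, -0.005, 0.046], 0.58), ([0.628, 0.054, 0.046], 0.19)] [([0.496, -0.005, 0.008], 0.72), ([0.626, 0.053, 0.004], 0.52)]
tumbler [([0.637, 0.294, 0.048], 0.81)] [([0.632, 0.287,
[... 1451 characters left out ...]
       [-0.0008,  0.2905, -0.9569, -0.1711],
       [ 0.    ,  0.    ,  0.    ,  1.    ]])}
{'t': 2.1, 'joint_positions': array([ 1.125 ,  0.4675, -0.0116,  1.6027,  0.006 ,  1.0714, -0.0563]), 'joint_velocities': array([ 0.001 ,  0.0003,  0.0002,  0.0009, -0.001 ,  0.0017, -0.0012]), 'tau': array([  0.0002, -52.0408,  -0.0121, -24.4055,  -0.0566,   0.0114,
         0.    ]), 'ee_pos': array([ 0.2548, -0.598 ,  0.2146]), 'tcp_rot': array([[ 0.92  ,  0.3919, -0.    ],
       [ 0.3919, -0.92  , -0.    ],
       [-0.    ,  0.    , -1.    ]]), 'wrist_force': array([-0.5563, -0.1404,  0.3862]), 'moment': array([-0.0121, -0.0078,  0.0227]), 'grasp_force': 0.0, 'gripper_width': 0.09186411593512621}
```

View pics/top0.png

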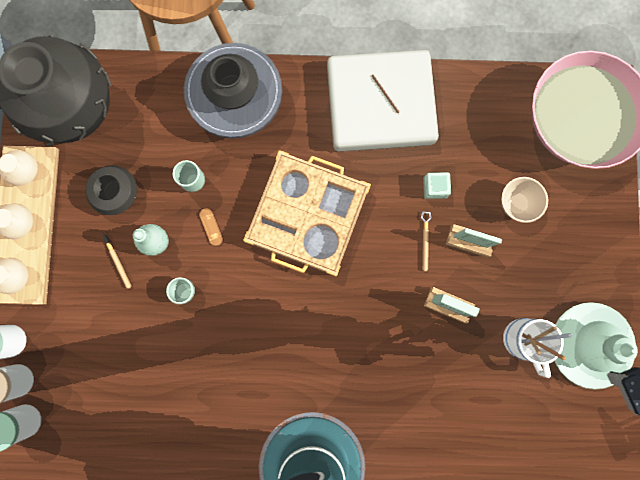

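View pics/side0.png

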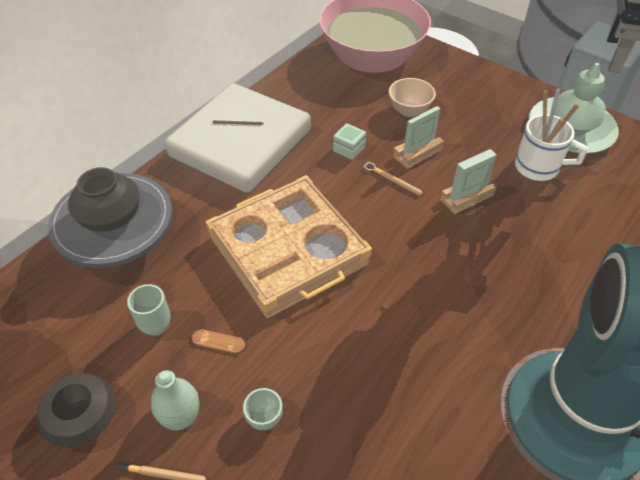

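```bash
cat >> h.py <<'E'
np.set_printoptions(precision=4,suppress=True)
def down(yaw):
    c,s=np.cos(yaw),np.sin(yaw); return np.array([[c,s,0],[s,-c,0],[0,0,-1.]])
def cloud(cam,d,T=None):
    i=viewer.camera_info(cam); K=i["intrinsics"]
    v,u=np.mgrid[:480,:640]; P=np.stack([(u-K[0,2])/K[0,0]*d,-(v-K[1,2])/K[1,1]*d,-d],-1)
    if cam!="wrist": return P@i["rotation"].T+i["eye"]
    M=T@i["T_tool_cam"]; return P@M[:3,:3].T+M[:3,3]
def snap(name):
    s=env.sense(); T=np.eye(4); T[:3,:3]=s["tcp_rot"]; T[:3,3]=s["ee_pos"]
    p,d=viewer.read_camera("wrist"); cv2.imwrite(f"pics/{name}.png",p[:,:,::-1]); np.savez(f"{name}.npz",p=p,d=d,T=T)
    return p,d,T
E
python3 - <<'E'
from h import *
for n,x,y,z in (("tile",.504,-.345,.28),("box",.633,-.267,.24),("tray",.563,.025,.31),("tray_b",.53,.045,.27),("flask",.486,.373,.30),("cup",.378,.299,.24)):
    env.reach(np.array([x,y,z]),down(np.arctan2(y,x)+np.pi/2)); env.pause(.2); snap("w_"+n)
    print(n,env.sense()["t"])
import glob
ims=[cv2.resize(cv2.imread(f"pics/w_{n}.png"),(266,200)) for n in "tile box tray tray_b flask cup".split()]
cv2.imwrite("pics/mont.png",np.vstack([np.hstack(ims[:3]),np.hstack(ims[3:])]))
E
```

```text
tile 3.7
box 4.6167
tray 6.0417
tray_b 6.625
flask 8.1333
cup 9.0167
```

View pics/mont.png

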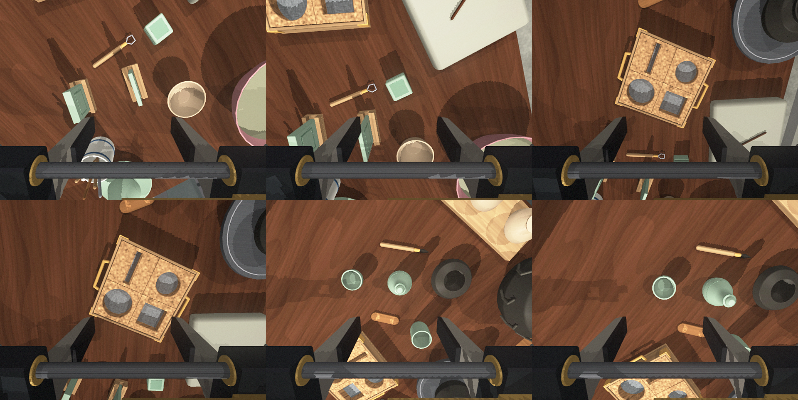

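```bash
cat >> h.py <<'E'
def ortho(name,cx,cy,z,half=.13,step=.0005):
    """resample wrist picture and height on plane z; row ~ -x, col ~ -y (as in top view)"""
    f=np.load(name+".npz"); T=f["T"]; i=viewer.camera_info("wrist"); K=i["intrinsics"]; M=np.linalg.inv(T@i["T_tool_cam"])
    n=int(2*half/step); g=(np.arange(n)-n/2+.5)*step
    X=np.stack([np.repeat(cx-g[:,None],n,1),np.repeat(cy-g[None],n,0),np.full((n,n),z)],-1)
    P=X@M[:3,:3].T+M[:3,3]; u=(K[0,0]*P[...,0]/-P[...,2]+K[0,2]).astype(np.float32); v=(-K[1,1]*P[...,1]/-P[...,2]+K[1,2]).astype(np.float32)
    H=cloud("wrist",f["d"],T)[...,2].astype(np.float32); H[f["d"]==0]=np.nan
    return cv2.remap(f["p"],u,v,cv2.INTER_LINEAR),cv2.remap(H,u,v,cv2.INTER_NEAREST)
E
python3 - <<'E'
from h import *
for n in ("w_tray","w_tray_b"):
    c=np.array([.5625,.025]); im,H=ortho(n,*c,.046)
    print(n,"z pct in tray",np.nanpercentile(H[160:360,160:360],[2,10,25,50,75,95]))
    m=((H<.038)&(H>0)).astype(np.uint8); m=cv2.morphologyEx(m,cv2.MORPH_OPEN,np.ones((3,3)))
    cs,_=cv2.findContours(m,cv2.RETR_LIST,cv2.CHAIN_APPROX_NONE)
    for k in cs:
        a=cv2.contourArea(k)*.25e-6
        if not .0004<a<.007: continue
        r=cv2.minAreaRect(k); xy=c-(np.array(r[0])[::-1]-259.5)*.0005
        mm=np.zeros_like(m); cv2.drawContours(mm,[k],-1,1,-1)
        print(" area %.0f mm2"%(a*1e6),"centre",xy,"size mm",np.array(r[1])/2,"ang",r[2],"floor",np.median(H[mm>0]))
    top=((H>.040)&(H<.056)).astype(np.uint8); top=cv2.morphologyEx(top,cv2.MORPH_OPEN,np.ones((25,25)))
    k=max(cv2.findContours(top,0,1)[0],key=cv2.contourArea); r=cv2.minAreaRect(k); print(" tray",c-(np.array(r[0])[::-1]-259.5)*.0005,np.array(r[1])/2,r[2])
    cv2.imwrite(f"pics/o_{n}.png",im[:,:,::-1])
# objects: green mask clouds
S={n:(cloud("wrist",np.load(f"w_{n}.npz")["d"],np.load(f"w_{n}.npz")["T"]),np.load(f"w_{n}.npz")["p"],np.load(f"w_{n}.npz")["d"]) for n in ("tile","box","flask","cup","tray")}
for c in ("top","side"):
    S[c]=(cloud(c,np.load(c+"0.npy")),cv2.imread(f"pics/{c}0.png")[:,:,::-1],np.load(c+"0.npy"))
for o,x,y in (("tile",.504,-.345),("box",.633,-.267),("flask",.486,.373),("cup",.378,.299)):
    for s,(P,im,d) in S.items():
        hsv=cv2.cvtColor(np.ascontiguousarray(im),cv2.COLOR_RGB2HSV); g=(hsv[...,0]>38)&(hsv[...,0]<95)&(hsv[...,1]>20)
        q=P[g&(d>0)&(np.hypot(P[...,0]-x,P[...,1]-y)<.07)&(P[...,2]>.004)]
        if len(q)<60: continue
        zt=np.percentile(q[:,2],98); t=q[q[:,2]>zt-.007]; r=cv2.minAreaRect((t[:,:2]*1000).astype(np.float32))
        print(o,s,len(q),"ztop %.4f"%zt,"rect",np.array(r[0])/1000,np.array(r[1]),"%.1f"%r[2])
E
```

```text
w_tray z pct in tray [0.0145 0.0224 0.0243 0.0465 0.0474 0.0483]
 area 4012 mm2 centre [0.4585 0.079 ] size mm [ 51.5 151.5] ang 90.0 floor nan
 area 4614 mm2 centre [ 0.4935 -0.0043] size mm [77.5 77. ] ang 90.0 floor nan
 area 1046 mm2 centre [0.5261 0.0905] size mm [84.9944 14.0871] ang 19.29004669189453 floor 0.013887
 area 4420 mm2 centre [ 0.5093 -0.0982] size mm [ 50.4383 175.6645] ang 18.43494987487793 floor nan
 area 3965 mm2 centre [ 0.5874 -0.0366] size mm [64.2001 65.536 ] ang 18.74134063720703 floor nan
 area 2974 mm2 centre [0.6199 0.0577] size mm [62.3783 61.7233] ang 86.42366790771484 floor nan
 area 5665 mm2 centre [ 0.6774 -0.0214] size mm [186.0342  54.0361] ang 14.470293045043945 floor nan
 area 4934 mm2 centre [0.6145 0.1265] size mm [155.5  56.5] ang 90.0 floor nan
 tray [0.561  0.0237] [218.8237 213.1378] 18.749759674072266
w_tray_b z pct in tray [0.0154 0.0226 0.0243 0.0465 0.0473 0.0482]
 area 4044 mm2 centre [0.4587 0.0772] size mm [ 52. 155.] ang 90.0 floor nan
 area 4561 mm2 centre [ 0.4932 -0.0035] size mm [77.  76.5] ang 90.0 floor nan
 area 1040 mm2 cen
[... 1205 characters left out ...]
op 449 ztop 0.0504 rect [ 0.6325 -0.2674] [51.0303 46.9203] 4.6
box side 799 ztop 0.0498 rect [ 0.6309 -0.2653] [53.2009 54.3238] 3.7
flask flask 6044 ztop 0.4137 rect [0.4724 0.387 ] [129.8684  25.8949] 37.2
flask cup 4196 ztop 0.1216 rect [0.457  0.3671] [78.0832 23.6416] 11.5
flask top 688 ztop 0.1206 rect [0.4899 0.3706] [18.6415 19.0665] 1.2
flask side 2084 ztop 0.1222 rect [0.4856 0.3751] [19.0575 17.3458] 62.4
cup flask 2201 ztop 0.4133 rect [0.4214 0.3517] [ 5.7559 18.5949] 36.9
cup cup 5945 ztop 0.3544 rect [0.3639 0.315 ] [128.6241  25.4519] 38.4
cup top 436 ztop 0.0461 rect [0.3781 0.2993] [55.2155 53.6493] 56.6
cup side 1258 ztop 0.0476 rect [0.3761 0.3013] [55.0541 57.2277] 40.8
```

Run:
```python
from h import *
def circ(q): 
    A=np.c_[2*q,np.ones(len(q))]; s=np.linalg.lstsq(A,(q**2).sum(1),rcond=None)[0]; return s[:2],np.sqrt(s[2]+s[:2]@s[:2])
def sel(n,x,y,lo,hi):
    f=np.load(n+".npz"); P=cloud("wrist",f["d"],f["T"]); hsv=cv2.cvtColor(f["p"],cv2.COLOR_RGB2HSV)
    return P[(hsv[...,0]>38)&(hsv[...,0]<95)&(hsv[...,1]>20)&(f["d"]>0)&(np.hypot(P[...,0]-x,P[...,1]-y)<.05)&(P[...,2]>lo)&(P[...,2]<hi)]
for n in ("w_cup","w_flask"):
    q=sel(n,.378,.299,.004,.1); zt=np.percentile(q[:,2],97); t=q[q[:,2]>zt-.003]
    print(n,"cup ztop",zt,cv2.minEnclosingCircle((t[:,:2]*1e3).astype(np.float32)))
    q=sel(n,.487,.373,.088,.108); print("  neck",len(q),circ(q[:,:2])); q=sel(n,.487,.373,.03,.04); print("  belly",len(q),circ(q[:,:2]))
    q=sel(n,.487,.373,.1,.15); print("  flask top",np.percentile(q[:,2],[95,99]))
    f=np.load(n+".npz"); P=cloud("wrist",f["d"],f["T"]); print("  table",np.median(P[(np.hypot(P[...,0]-.42,P[...,1]-.25)<.02)][:,2]))
for n in ("w_tray","w_tray_b"):
  for th in (.0425,.044):
    c=np.array([.5565,.027]); im,H=ortho(n,*c,.046)
    m=(~(H>th)).astype(np.uint8); m=cv2.morphologyEx(m,cv2.MORPH_OPEN,np.ones((5,5)))
    for k in cv2.findContours(m,1,1)[0]:
        a=cv2.contourArea(k)*.25
        if not 700<a<5400: continue
        r=cv2.minAreaRect(k)
        if min(r[1])<100 and max(r[1])<160 or max(r[1])>180: continue
        print(n,th,"%.0f"%a,c-(np.array(r[0])[::-1]-259.5)*.0005,np.array(r[1])/2,"%.1f"%r[2])
```

```text
w_cup cup ztop 0.04642321196807009 ((375.5426025390625, 299.76654052734375), 28.885793685913086)
  neck 318 (array([0.487 , 0.3729]), np.float64(0.013782556363029524))
  belly 292 (array([0.487 , 0.3728]), np.float64(0.034199770869578996))
  flask top [0.1225 0.1235]
  table 0.0011598751507067573
w_flask cup ztop 0.04667873774639451 ((375.7392578125, 299.46563720703125), 29.032623291015625)
  neck 88 (array([0.4873, 0.3729]), np.float64(0.013908296716420993))
  belly 130 (array([0.4871, 0.3727]), np.float64(0.034297531283507585))
  flask top [0.1226 0.1235]
  table 0.0013307414227335113
w_tray 0.0425 4770 [ 0.4928 -0.0045] [79.  77.5] 90.0
w_tray 0.0425 1095 [0.5261 0.0903] [86.2992 15.0465] 19.3
w_tray 0.0425 4136 [ 0.5879 -0.0379] [66.0915 66.8972] 19.5
w_tray 0.0425 3055 [0.6204 0.0572] [63.3285 62.6257] 38.7
w_tray 0.044 4829 [ 0.4928 -0.0053] [79. 79.] 90.0
w_tray 0.044 1208 [0.5256 0.0902] [86.7984 17.1764] 18.9
w_tray 0.044 4202 [ 0.5878 -0.0381] [66.564  66.9523] 19.4
w_tray 0.044 3079 [0.6205 0.0571] [63.4854 62.9862] 86.8
w_tray_b 0.0425 4741 [ 0.4928 -0.0048] [78. 78.] 90.0
w_tray_b 0.0425 1080 [0.5257 0.0904] [85.5602 14.4011] 19.2
w_tray_b 0.0425 4094 [ 0.5875 -0.0376] [65.4836 65.7831] 18.9
w_tray_b 0.0425 3023 [0.6202 0.0575] [62.  62.5] 90.0
w_tray_b 0.044 4794 [ 0.4928 -0.0048] [78. 78.] 90.0
w_tray_b 0.044 1188 [0.5256 0.0902] [86.2948 16.4208] 19.0
w_tray_b 0.044 4168 [ 0.5876 -0.038 ] [66.2023 66.3101] 18.9
w_tray_b 0.044 3066 [0.6207 0.0573] [62.4708 63.3115] 82.6
```

```bash
cat >> h.py <<'E'
A=np.array
def pick(xy,yaw,z,grip,lift,over=.08):
    R=down(np.radians(yaw)); env.reach(A([*xy,z+over]),R); env.movel(A([*xy,z]),rate=.1)
    effector.grasp(grip); env.pause(.2); s=env.sense(); print("grip w %.4f f %.1f"%(s["gripper_width"],s["grasp_force"]))
    env.movel(A([*xy,lift]),rate=.2); env.pause(.1); s=env.sense(); print("lifted w %.4f"%s["gripper_width"],s["wrist_force"],s["ee_pos"],"t",s["t"])
def lower(z0,zmin,thr=2.,step=.001):
    """straight down from present pose to z0, then feel the way to contact"""
    p=env.sense()["ee_pos"].copy(); p[2]=z0; env.movel(p,rate=.08); env.pause(.3)
    f0=np.mean([env.sense()["wrist_force"] for _ in range(3)],0); df=f0*0
    while p[2]>zmin:
        p[2]-=step; env.movel(p,rate=.02); df=env.sense()["wrist_force"]-f0
        if df[2]>thr: break
    s=env.sense(); print("contact z %.4f"%s["ee_pos"][2],"df",df,"w %.4f"%s["gripper_width"],"t",s["t"]); return df[2]>thr
E
python3 - <<'E'
from h import *
pick((.3756,.2996),128,.029,10,.20)
env.reach(A([.6205,.0572,.16]),down(np.radians(95)))
print(lower(.062,.046));
E
```

```text
grip w 0.0560 f 10.0
lifted w 0.0560 [ 0.3774 -0.2359 -1.002 ] [0.3749 0.299  0.1987] t 12.4917
contact z 0.0512 df [ 0.9381 -0.0585  2.4259] w 0.0563 t 18.225
True
```

Run:
```python
from h import *
effector.release(); env.pause(.2); p=env.sense()["ee_pos"].copy(); p[2]=.2; env.movel(p,rate=.2); snap("w_after1")
pick((.6315,-.2674),93.5,.0285,15,.20)
env.reach(A([.5877,-.038,.17]),down(np.radians(93.5-22.6))); snap("w_boxheld")
print(lower(.062,.046))
```

```text
grip w 0.0517 f 15.0
lifted w 0.0518 [ 0.2985 -0.5117 -1.0489] [ 0.6305 -0.2672  0.1981] t 24.275
contact z 0.0506 df [ 0.0015 -0.2145  5.9209] w 0.0519 t 30.0583
True
```

View pics/w_boxheld.png

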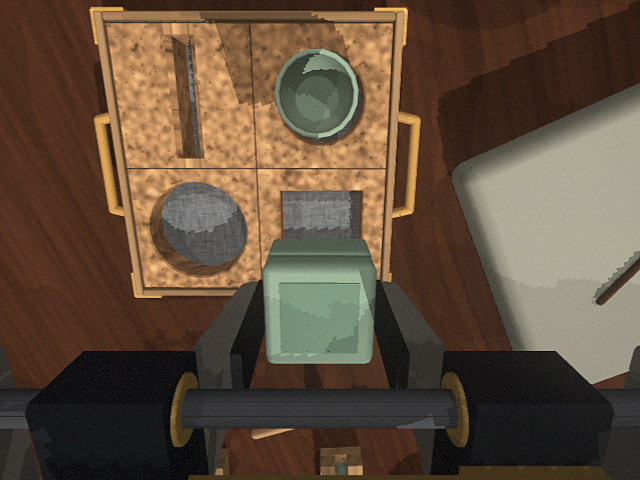

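The cup sits upright in the small pocket at (318,93). The box at (320,300) is held square to its pocket, and it touched at the expected floor height.

Run:
```python
from h import *
effector.release(); env.pause(.2); p=env.sense()["ee_pos"].copy(); p[2]=.25; env.movel(p,rate=.2); snap("w_after2")
pick((.4872,.3729),127,.089,20,.26,over=.1)
env.reach(A([.493,-.0045,.23]),down(np.radians(90))); snap("w_flaskheld")
print(lower(.120,.103))
```

```text
grip w 0.0271 f 20.0
lifted w 0.0266 [ 0.045  -0.6981 -2.3075] [0.4866 0.3722 0.2583] t 37.225
contact z 0.1087 df [-0.8385  1.4036  7.6261] w 0.0269 t 43.5083
True
```

View pics/w_flaskheld.png

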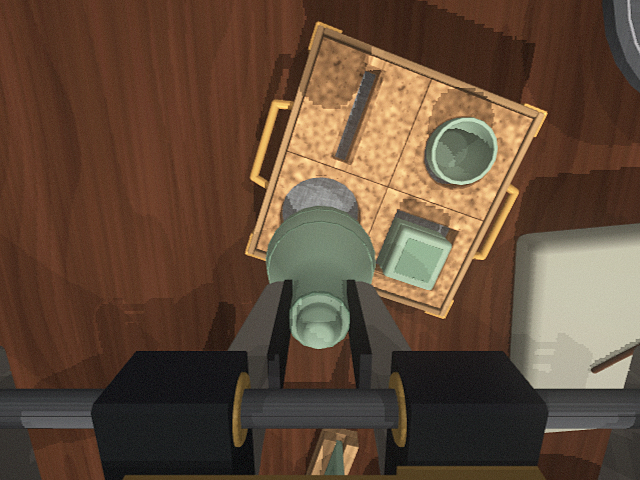

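The box is seated at (417,255), and the flask hung straight and touched at its pocket floor. I'll release it next, then re-measure the tile up close.

Run:
```python
from h import *
effector.release(); env.pause(.3); p=env.sense()["ee_pos"].copy(); p[2]=.25; env.movel(p,rate=.15); 
env.reach(A([.508,-.347,.22]),down(np.radians(73.5))); env.pause(.3); snap("w_tile2")
for n in ("w_tile","w_box","w_tile2"):
    f=np.load(n+".npz"); P=cloud("wrist",f["d"],f["T"])
    for lo in (.095,.101):
        q=P[(f["d"]>0)&(np.hypot(P[...,0]-.508,P[...,1]+.347)<.055)&(P[...,2]>lo)&(P[...,2]<.115)]
        r=cv2.minAreaRect((q[:,:2]*1e3).astype(np.float32)); print(n,lo,len(q),r,np.median(q[:,2]))
print(env.sense()["t"])
```

```text
w_tile 0.095 911 ((506.2764892578125, -348.7021484375), (79.61560821533203, 10.077510833740234), 74.04369354248047) 0.10700942878313807
w_tile 0.101 879 ((506.2726745605469, -348.70068359375), (79.62149810791016, 10.063581466674805), 74.1048355102539) 0.1070476122729862
w_box 0.095 961 ((506.7977294921875, -349.383056640625), (80.17737579345703, 10.228902816772461), 73.6692123413086) 0.10682554235409397
w_box 0.101 811 ((506.79058837890625, -349.4074401855469), (80.1265869140625, 10.228902816772461), 73.6692123413086) 0.10700230311025805
w_tile2 0.095 1203 ((506.0892333984375, -349.12286376953125), (79.50201416015625, 9.584271430969238), 73.80406188964844) 0.10706833661696524
w_tile2 0.101 1187 ((506.0768127441406, -349.1158447265625), (79.49504089355469, 9.512563705444336), 73.91407775878906) 0.1070789822375946
47.6
```

View pics/w_tile2.png

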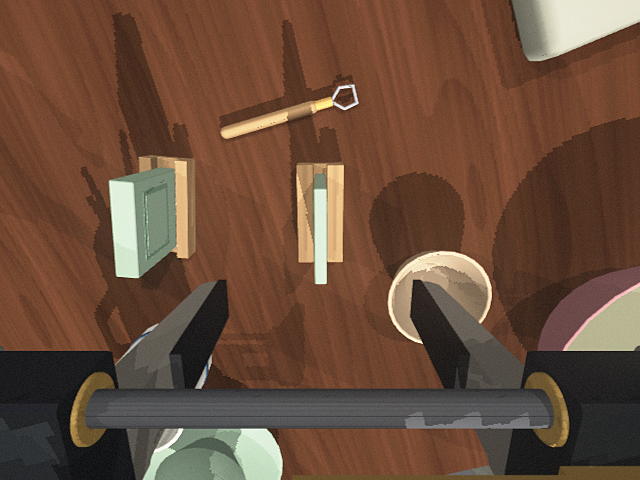

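The tile stands on edge at (321,230). The bowl at (440,295) is clear of the finger path.

Run:
```python
from h import *
pick((.5062,-.3490),73.8,.072,20,.26)
env.reach(A([.5257,.0902,.25]),down(np.radians(70.9))); env.movel(A([.5257,.0902,.15]),rate=.15); env.pause(.3); print(env.sense()["ee_pos"])
p,d,T=snap("w_tileheld")
P=cloud("wrist",d,T); q=P[(d>0)&(np.hypot(P[...,0]-.5257,P[...,1]-.0902)<.06)&(P[...,2]>.170)&(P[...,2]<.2)]
hs=cv2.cvtColor(p,cv2.COLOR_RGB2HSV)[...,:2]; g=(hs[...,0]>38)&(hs[...,0]<95)&(hs[...,1]>20)
q=P[(d>0)&g&(np.hypot(P[...,0]-.5257,P[...,1]-.0902)<.06)&(P[...,2]>.1)&(P[...,2]<.21)]; print(np.percentile(q[:,2],[5,50,95]))
t=q[q[:,2]>np.percentile(q[:,2],95)-.006]; print(cv2.minAreaRect((t[:,:2]*1e3).astype(np.float32)))
```

```text
grip w 0.0100 f 20.0
lifted w 0.0100 [ 0.234  -0.0062 -1.941 ] [ 0.5053 -0.3486  0.2583] t 51.525
[0.5261 0.0902 0.1507]
[0.1419 0.1856 0.1869]
((526.443359375, 96.0860595703125), (38.3568115234375, 65.70342254638672), 5.405113697052002)
```

View pics/w_tileheld.png

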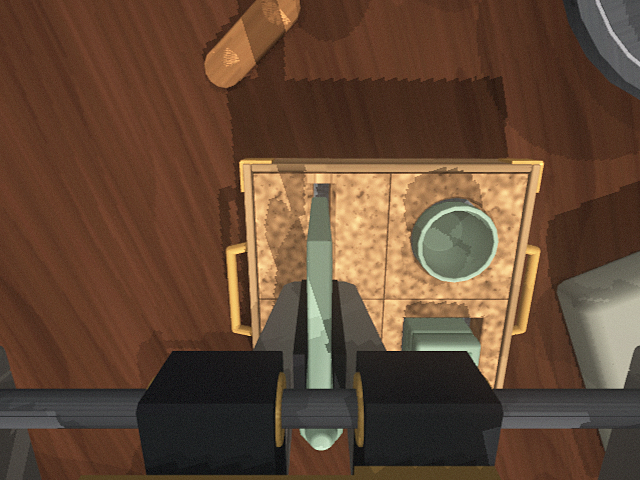

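The tile is in line with the slot: both are at column 321. I'll lower it by feel.

Run:
```python
from h import *
print(lower(.112,.069,thr=5,step=.0015)); s=env.sense(); print(s["ee_pos"],s["wrist_force"],s["moment"])
```

```text
contact z 0.0728 df [-0.4508 -1.5477 12.3503] w 0.0099 t 61.9833
True
[0.5262 0.0902 0.0728] [-1.226  -1.6767 10.8685] [-0.361   0.4099 -0.133 ]
```

Run:
```python
from h import *
effector.release(); env.pause(.3); p=env.sense()["ee_pos"].copy(); p[2]=.27; env.movel(p,rate=.15)
env.reach(A([.45,-.12,.30]),down(np.radians(80))); env.pause(.3)
p,d=viewer.read_camera("side"); P=cloud("side",d)
hs=cv2.cvtColor(p,cv2.COLOR_RGB2HSV); g=(hs[...,0]>38)&(hs[...,0]<95)&(hs[...,1]>20)&(d>0)
for n,x,y in (("tile",.5257,.0902),("flask",.493,-.0045),("cup",.6205,.0572),("box",.5877,-.038),("tumbler",.632,.289),("thick",.362,-.3)):
    q=P[g&(np.hypot(P[...,0]-x,P[...,1]-y)<.05)&(P[...,2]>.03)&(P[...,2]<.16)]; zt=np.percentile(q[:,2],97); t=q[q[:,2]>zt-.006]
    print(n,zt,cv2.minAreaRect((t[:,:2]*1e3).astype(np.float32)))
cv2.imwrite("pics/end.png",cv2.resize(p[150:400,80:500,::-1],None,fx=1.9,fy=1.9)); print(env.sense()["t"])
```

```text
tile 0.1096372208561212 ((524.4808349609375, 93.3226089477539), (77.29703521728516, 13.13577938079834), 72.22208404541016)
flask 0.14095602453161982 ((492.22119140625, -0.5941734313964844), (16.26639175415039, 17.491798400878906), 0.24891816079616547)
cup 0.06948831240970794 ((618.4041137695312, 61.154083251953125), (54.76252746582031, 57.180015563964844), 55.363895416259766)
box 0.07117362098553941 ((585.1859741210938, -37.73223114013672), (48.59768295288086, 50.915924072265625), 68.92401123046875)
tumbler 0.0868509075707045 ((628.2453002929688, 291.1467590332031), (57.26832962036133, 56.9061279296875), 1.2727251052856445)
thick 0.10910839584215391 ((359.8423156738281, -296.5267333984375), (81.22815704345703, 21.307701110839844), 69.24542236328125)
66.2667
```

View pics/end.png

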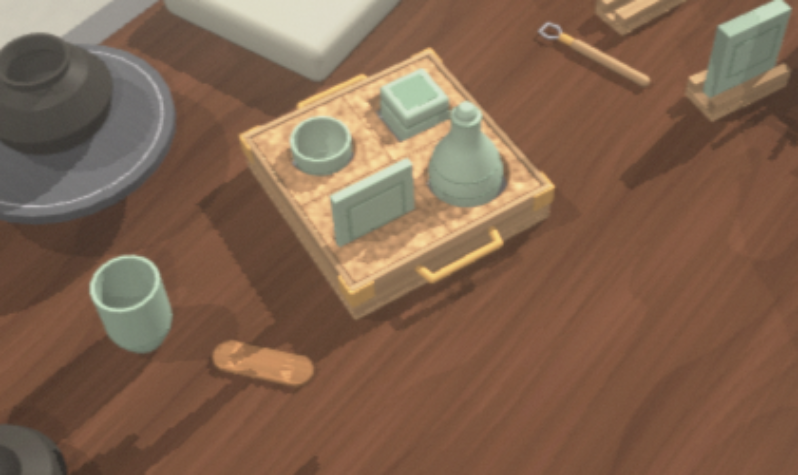

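The cup (320,145), box (415,103), flask (465,160) and tile (372,200) all stand upright at their seated heights. The tumbler and thick tile have not moved.

```bash
python3 -c "
from h import *
print(workorder.finish_job())"
```

```text
the job is handed in; nothing more can be done
None
```

The job is handed in at about 66 s of the 128 s allowed: cup, square box, flask and thin tile are each upright on the floor of their own pockets, and the tumbler and thick tile were left where they stood.

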